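# Prime the leak tester and hold its valve dial on the third click

### The arm

A 7-joint arm with a two-finger parallel gripper is mounted at the origin on the work surface; the furniture and walls round the work are solid. World frame = base frame: x ahead of the robot, y to its left, z up, the work surface at z = 0. Lengths are in m, angles in rad, forces in N, time in s.
With the tool pointing down it reaches from about 0.4 to 0.85 m from the base axis. Payload 10.4 kg.
Tool frame: the origin (TCP) lies between the finger pads; the fingertips stand manip.finger_overhang ahead of it and the grasp point (between the pads) lies 11 mm behind it (manip.finger_overhang is the distance from the TCP to the fingertips, in m); x points along the fingers, z is the direction in which the jaws open and shut, and the axes are right-handed (so a half turn about x gives the same grasp; the last joint's range is limited). The gripper opens to 85 mm and grips with 20 to 120 N. Pads are 22 mm wide; open, the fingers measure 114 mm over their backs; the gripper's body (76 mm by 85 mm) begins 54 mm behind the grasp point. The pads swing forward as they close: fully open they stand 13 mm farther back than shut.
Start: joints at [-1.334, 0.332, -0.065, 1.46, 0.022, 1.35, -0.088], TCP at [0.161, 0.604, 0.216] pointing down, gripper open.
Joint ranges: [-2.6, 2.6], [-0.5, 2.12], [-1.47, 1.34], [0.16, 2.42], [-1.27, 4.41], [0.06, 2.06], [-2.6, 2.6]. Speed limits (rad/s): [2.22, 2.22, 2.79, 2.79, 3.14, 3.14, 3.14].

### API

Orientations are given as a unit quaternion [x, y, z, w].
In Python, from workcell import get_obs, camera, workorder, manip gives the robot as it stands. The module is installed in compiled form; this text tells all that it offers.
- The arm moves only by the tool play_rows, never from a script. Its argument "increments" is text: rows parted by semicolons, each of 4 numbers parted by spaces: the shift along the tool's x, y, z in m, then the turn about the tool's x in rad. A call has 1 to 20 rows; each row shifts and turns the pose as measured when the row begins, along the tool's axes as they then stand; what a row does not reach is not made up. A row lasts 1/10 s, in which the tool goes at most 50 mm and 8.59 degrees, less where a joint would pass 70% of its speed; a pose out of reach is approached as far as the arm can. A call is refused whole if a number of a shift passes 0.05 or a number of a turn 0.15, either way. A call with a gripper value outside its range is refused whole. "hand" is the gripper command: -1 is fully open, 1 is shut, values between are in proportion, set as the call begins (left out, the last holds). The fingers move at their own pace and stop on an object; "squeeze" is the grip in N (left out, the last holds). Time passes only in rows, so rows that do not move let the fingers close. It gives the time, the measured TCP pose, the force and the opening at its end, in the units of the state.
- get_obs(): the state, without advancing time (a new reading comes with each control period).
- camera(name): name is "side" or "top"; returns a dict with "img" (400x640x3 uint8, blue, green, red), "fov_y" (degrees; the focal length in pixels is half the picture's height over the tangent of half this angle, whatever the lens; pixels are square), "cx", "cy" (the principal point, pixels), "R" (3x3) and "t" (3): a world point X has camera coordinates R X + t. Camera axes: x right, y down, z forward; pixel columns grow to the right and rows downward; lengths in m; the calibration is good to about 2 mm. A picture is of the moment at which its call begins. There is no depth.
- workorder.hand_in(): hands the job in, once; it reports no verdict.
The state is a dict: "clock": time; "joint_pos": joint angles; "joint_velocities": joint speeds; "tau": joint torques, N m; "position": TCP position; "ee_rot": TCP orientation; "ft_force": force on the tool from outside, world axes, zero at the start; "torque": the same for the moment, N m; "grip_width": opening from 0.0 (shut) to 1.0 (fully open).
Only numpy, scipy, OpenCV 4.12 (cv2) and the standard library are available. Lean on these libraries where they do the work, as an engineer would, in place of code of your own. Each camera call takes 0.05 s, during which the arm holds its last target.

### The job

Prime the leak tester on the desk: pull its hand lever all the way down, then ease it back up slowly to its rest, without letting it spring back. Then turn the bar-shaped dial beside it clockwise past the first two clicks to the third (the tick with three pips, one short of the last) and hold it there against its return spring; finish while still holding the dial on the third click. Leave the other things on the desk where they are.

Things in the scene. Friction and masses are not known exactly. Their poses are not given: they have to be found in the camera images.
- pump: Pump module: one of two fixed grey boxes side by side on a low dock plate (either may be left). Origin: centre of underside, 16 mm above desk. x points away from the lever handle and the robot, y left, z up. Box 115 x 130 x 44 mm (centre 6 mm towards -x). Two steel cheeks (x 12 to 48, 56 mm wide over both, top z 148) carry the lever; a barrel under it (x -14) reaches z 108.
- valve: Valve module: the other fixed grey box, centre 150 mm beside the pump, turned the same way; origin and axes alike. Box 115 x 130 x 56 mm, on it an aluminium scale disc, 100 mm across, face at z 60 mm, centre x -6. Black ticks on the disc 0.4 rad apart: rest tick without pip, then clockwise ticks with one to four pips. Carries the dial.
- lever (a joint): Lever angle, rad. 0 = rest, handle raised 0.55 above horizontal; grows as it is pulled down, to a stop at 0.80 (0.25 below horizontal). Turns about the pump's y axis through lever_hinge. A spring returns it to 0: 8 N at the handle at rest, 14 N at the bottom, plus a damper, 6 N per 0.15 m/s. Let go low it springs back at over 2 rad/s, which is wrong: keep under 1.8 rad/s (0.26 m/s).
- lever_hinge (a point): Point on the lever's hinge axis, fixed to the pump module at its x 30, y 0, z 132 mm.
- lever_grip (a point): Middle of the lever's black handle, 145 mm from the hinge; moves with the lever. The handle is a round bar, 25 mm in diameter, along the lever from 98 to 184 mm from the hinge. Pinch it from above across the pump's y axis, or push it down from above.
- dial (a joint): Dial angle, rad. 0 = rest (stop); grows clockwise seen from above. Clicks (detents) at 0.4, 0.8, 1.2 and, last, 1.6, with a stop at 1.62. The third is 1.2. A spring turns it back to 0 off every click when let go: 0.10 N m at rest to 0.16 N m at the third click, with up to 0.04 N m more on the way to a click.
- dial_grip (a point): On the dial's upright axis, 90 mm above the valve's origin, 6 mm to its -x; turns with the dial. Round black skirt 64 mm across, its top at valve z 70 mm, with an upright bar to grip: 58 mm long, 18 mm wide, top at z 108 mm. At rest the bar's pointer end (white line, nose) points 0.6 rad left (counterclockwise) of the valve's x axis; at the third click 0.6 rad right of it.
- mug: Bystander, loose, to be left alone: white mug with handle, 89 mm tall; origin at the centre of its underside.
- label_roll: Bystander, loose, to be left alone: white roll of labels lying flat, 84 mm across, 38 mm tall; origin at the centre of its underside.
- marker: Bystander, loose, to be left alone: marker pen lying flat, 132 mm long; origin at the centre of its underside.
- note_block: Bystander, loose, to be left alone: block of sticky notes, 76 x 76 x 22 mm; origin at the centre of its underside.
- tape: Bystander, loose, to be left alone: roll of packing tape lying flat, 94 mm across, 48 mm tall; origin at the centre of its underside.
- pump_bottle: Bystander, loose, to be left alone: hand-gel pump bottle, 213 mm tall, at the back left; origin at the centre of its underside.

How it is judged:
On the way, in this order (a step that is already met when the one before it is completed fails the run):
1. the lever is pulled all the way down (past 0.72 rad of its 0.80) (value of joint lever above 0.72 rad), for 0.1 s.
2. the lever is back up at its rest (within 0.06 rad), the dial not yet turned to the third click (value of joint lever below 0.06 rad and value of joint dial below 1 rad), for 0.2 s.
3. the dial is held by the fingers on the third click (value of joint dial between 1.08 and 1.32 rad and contact force between the fingers and dial above 0.5 N), for 0.5 s.
At the end, for the whole second after the job is handed in: The fingers still hold the dial at its third click (1.2 rad, give or take 0.12) and it is still; the lever is at rest (within 0.06 rad); the other loose things stand within 30 mm of where they were (all of step 3 and value of joint lever below 0.06 rad and velocity of joint dial between -0.3 and 0.3 rad/s and distance of each of mug, label_roll, marker, note_block, tape, pump_bottle from where it was at the start of the episode below 0.03 m); the arm keeps its last pose, push and grip.
It fails at once if the lever springs back (faster than 1.8 rad/s) (velocity of joint lever below -1.8 rad/s).
It fails at once if a bystander is pushed away or tipped (distance of any of mug, label_roll, marker, note_block, tape, pump_bottle from where it was at the start of the episode above 0.03 m).
It also fails if it takes over 48 s, if anything falls off the work surface, if the arm or the gripper's body presses on something with over 40 N, if the wrist force passes 120 N, or if a joint passes its speed limit or range.

## Working session

There is one attempt and no reset: what is moved stays moved. The work goes in short steps, Python scripts to look and compute and a tool call to move; the robot and the scene stay as the last step left them, time stands still between calls to the robot, and variables do not carry over. Pictures are saved under pics/ and viewed, and the job is handed in when it is done.

Besides the shell and the picture viewer there is one more tool, called after ">>>" in YAML: its name, and indented under it one key for each argument. play_rows: Moves the arm, as the interface text tells. Its arguments: {"type":"object","properties":{"increments":{"type":"string"},"hand":{"type":"number"},"squeeze":{"type":"number"}},"required":["increments"]}

```bash
mkdir -p pics
python3 - <<'E'
from workcell import get_obs, camera, workorder, manip
import cv2,numpy as np,json
for n in ("side","top"):
    c=camera(n); cv2.imwrite(f"pics/{n}0.png",c["img"])
    print(n,c["fov_y"],c["cx"],c["cy"],np.round(c["R"],3).tolist(),np.round(c["t"],3).tolist(), (-np.array(c["R"]).T@np.array(c["t"])).round(3))
o=get_obs(); print(o); print(manip.finger_overhang)
E
```

```text
side 55.54326165086428 312.7077734258953 200.71264032689038 [[-0.995, -0.102, -0.021], [-0.052, 0.663, -0.747], [0.09, -0.742, -0.665]] [0.498, 0.211, 0.846] [0.43  0.539 0.73 ]
top 44.04990597596282 313.5477671744372 199.37239497340946 [[0.327, -0.945, -0.003], [-0.922, -0.318, -0.219], [0.206, 0.074, -0.976]] [-0.223, 0.484, 1.049] [ 0.302 -0.134  1.129]
{'clock': 0.1, 'joint_pos': array([-1.33362422,  0.33280196, -0.06469832,  1.46086176,  0.0216006 ,
        1.34987456, -0.08849094]), 'joint_velocities': array([-0.0002686 , -0.00064463,  0.00100853, -0.00056038,  0.00024563,
        0.00105802, -0.00035111]), 'tau': array([ 1.93139720e-03, -6.26746416e+01,  4.94485872e-02, -3.92427957e+01,
        1.64197432e-02,  6.89645967e-03, -6.01784222e-05]), 'position': array([0.16045261, 0.60369252, 0.21549757]), 'ee_rot': array([-0.43132033,  0.56088077,  0.43075009,  0.56020523]), 'ft_force': array([ 0.01938408,  0.02858211, -0.65845345]), 'torque': array([-0.05958486,  0.00046457, -0.05941874]), 'grip_width': 0.9950610341314909}
0.008
```

View pics/side0.png

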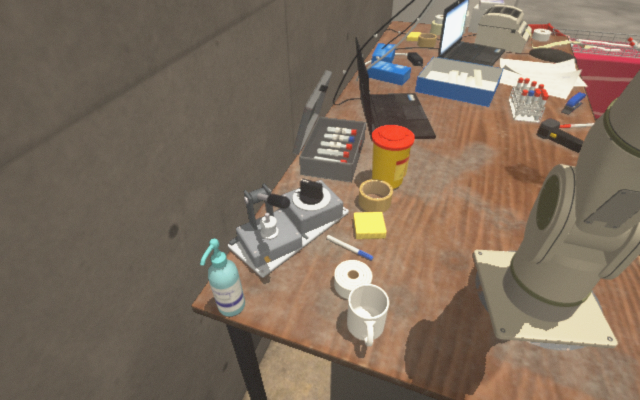

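View pics/top0.png

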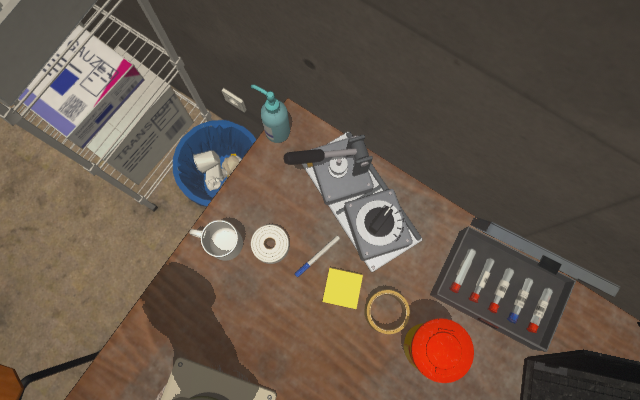

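```bash
cat > h.py <<'E'
import cv2,numpy as np
from workcell import get_obs, camera, workorder, manip
from scipy.spatial.transform import Rotation as Ro
def cam(n,c=None):
    c=c or camera(n); f=200/np.tan(np.radians(c["fov_y"]/2))
    return dict(img=c["img"],f=f,cx=c["cx"],cy=c["cy"],R=np.array(c["R"]),t=np.array(c["t"]))
def ray(c,u,v):
    C=-c["R"].T@c["t"]; d=c["R"].T@np.array([(u-c["cx"])/c["f"],(v-c["cy"])/c["f"],1]); return C,d/np.linalg.norm(d)
def plane(c,u,v,z):
    C,d=ray(c,u,v); return C+d*(z-C[2])/d[2]
def proj(c,X):
    p=c["R"]@np.array(X)+c["t"]; return c["f"]*p[0]/p[2]+c["cx"],c["f"]*p[1]/p[2]+c["cy"]
def tri(c1,p1,c2,p2):
    C1,d1=ray(c1,*p1);C2,d2=ray(c2,*p2)
    s=np.linalg.lstsq(np.stack([d1,-d2],1),C2-C1,rcond=None)[0]
    a=C1+s[0]*d1;b=C2+s[1]*d2
    return (a+b)/2,np.linalg.norm(a-b)
def crop(img,x,y,w,h,k,fn):
    cv2.imwrite(fn,cv2.resize(img[y:y+h,x:x+w],None,fx=k,fy=k,interpolation=cv2.INTER_CUBIC))
def save():
    import pickle
    d={n:{k:v for k,v in cam(n).items()} for n in("side","top")}; pickle.dump(d,open("cams.pkl","wb")); return d
E
python3 - <<'E'
from h import *
d=save()
crop(d["side"]["img"],220,165,140,115,5,"pics/s1.png")
crop(d["top"]["img"],275,120,160,120,5,"pics/t1.png")
E
```

```text
(no output)
```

View pics/s1.png

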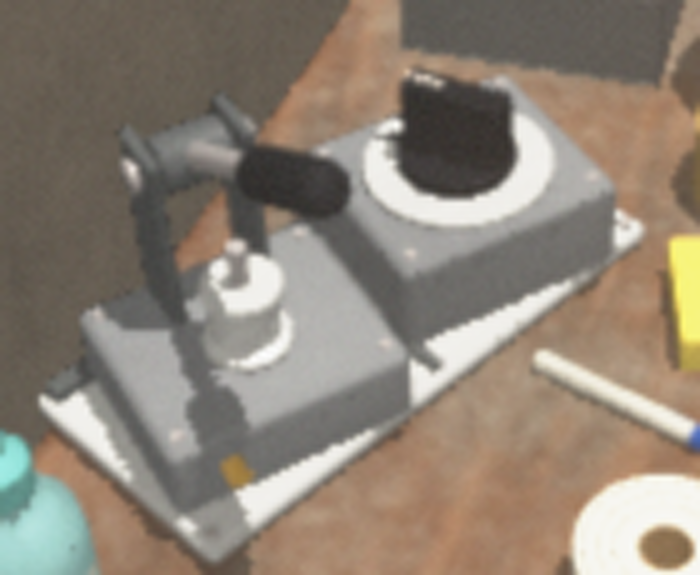

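View pics/t1.png

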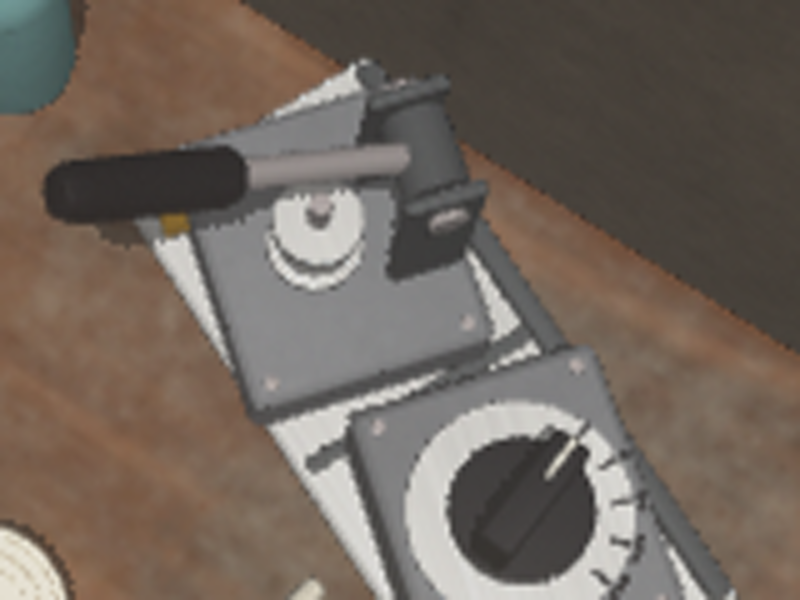

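Run:
```python
from h import *
import pickle
d=pickle.load(open("cams.pkl","rb")); S,T=d["side"],d["top"]
s=lambda x,y:(x/5+220,y/5+165); t=lambda x,y:(x/5+275,y/5+120)
P={}
for n,a,b in [("h_near",(325,190),(65,190)),("h_far",(262,172),(230,180)),("pumpNR",(385,343),(270,384)),("pumpFR",(300,230),(467,322)),
 ("valveNL",(410,253),(378,428))]:
    P[n],e=tri(S,s(*a),T,t(*b)); print(n,P[n].round(4),round(e,4))
for n,p in [("valveNL",(378,428)),("valveFL",(577,366))]: print(n,plane(T,*t(*p),.072).round(4))
for n,p in [("pumpNR",(270,384)),("pumpFR",(467,322))]: 
    P[n]=plane(T,*t(*p),.060);print(n,P[n].round(4))
for n,p in [("valveNL",(410,253)),("valveNR",(592,175))]: print(n,plane(S,*s(*p),.072).round(4))
for n,p in [("pumpNR",(385,343)),("pumpFR",(300,230)),("pumpNL",(177,438))]: print(n,plane(S,*s(*p),.060).round(4))
v=P["pumpFR"]-P["pumpNR"]; print("yaw",np.arctan2(v[1],v[0]), np.linalg.norm(v))
v=P["h_far"]-P["h_near"]; print("hyaw",np.arctan2(v[1],v[0]),np.linalg.norm(v),np.arctan2(v[2],np.hypot(v[0],v[1])))
# disc
for n,c,(x0,y0,x1,y1) in (("S",S,(288,185,335,212)),("T",T,(352,195,405,250))):
    m=np.zeros((400,640),np.uint8); g=c["img"].min(2); m[y0:y1,x0:x1]=(g[y0:y1,x0:x1]>170)*255
    ct=max(cv2.findContours(m,0,1)[0],key=cv2.contourArea); h=cv2.convexHull(ct); el=cv2.fitEllipse(h)
    print(n,el, plane(c,*el[0],.076).round(4), cv2.boundingRect(ct))
# pointer line
a=plane(T,*t(550,475),.124);b=plane(T,*t(585,430),.124); v=b-a;print("ptr",a,b,np.arctan2(v[1],v[0]))
a=plane(T,*t(490,560),.124);b=plane(T,*t(575,440),.124); v=b-a;print("bar",(a+b)/2,np.linalg.norm(v),np.arctan2(v[1],v[0]))
```

```text
h_near [0.5494 0.0044 0.2416] 0.0005
h_far [ 0.5867 -0.0491  0.2007] 0.0014
pumpNR [ 0.5454 -0.0838  0.0629] 0.0018
pumpFR [ 0.5998 -0.1575  0.0647] 0.0007
valveNL [ 0.5394 -0.1351  0.0743] 0.0014
valveNL [ 0.5392 -0.1351  0.072 ]
valveFL [ 0.5941 -0.2091  0.072 ]
pumpNR [ 0.5452 -0.0836  0.06  ]
pumpFR [ 0.6007 -0.1576  0.06  ]
valveNL [ 0.5405 -0.1378  0.072 ]
valveNR [ 0.453  -0.2036  0.072 ]
pumpNR [ 0.5468 -0.0867  0.06  ]
pumpFR [ 0.6013 -0.1625  0.06  ]
pumpNL [ 0.6348 -0.0191  0.06  ]
yaw -0.9267617085353009 0.09254015156474903
hyaw -0.9614495794739936 0.07694755200449158 -0.5591746043010597
S ((313.5682067871094, 196.9619598388672), (26.560916900634766, 43.89850616455078), 90.262451171875) [ 0.5182 -0.206   0.076 ] (292, 185, 43, 26)
T ((378.575927734375, 222.4854736328125), (44.50058364868164, 45.68311309814453), 125.34616088867188) [ 0.5225 -0.2038  0.076 ] (356, 200, 46, 46)
ptr [ 0.53182697 -0.20850352  0.124     ] [ 0.55474296 -0.21659494  0.124     ] -0.33942552081231653
bar [ 0.51959634 -0.20484336  0.124     ] 0.06218361393836522 -0.2962380401823748
```

```bash
cat >> h.py <<'E'
def delta(goal,ang=None):
    """world goal TCP -> shift in tool axes, and turn about tool x to bring jaw (tool z) heading to ang (mod pi)"""
    o=get_obs(); M=Ro.from_quat(o["ee_rot"]).as_matrix(); z=M[:,2]; a=np.arctan2(z[1],z[0])
    print("t",round(o["clock"],2),"pos",o["position"].round(4),"jaw",round(a,3),"xaxis",M[:,0].round(3),"F",o["ft_force"].round(1),"w",round(o["grip_width"],3),"q",o["joint_pos"].round(2))
    v=M.T@(np.array(goal)-o["position"]); print("tool shift",v.round(4),"dist",np.linalg.norm(v).round(4))
    if ang is not None:
        d=(ang-a+np.pi/2)%np.pi-np.pi/2; print("turn about tool x",round(-d if M[2,0]<0 else d,3))
E
python3 - <<'E'
from h import *
import pickle
d=pickle.load(open("cams.pkl","rb")); T=d["top"]
delta([.567,-.02,.33],.641)
M=Ro.from_quat(get_obs()["ee_rot"]).as_matrix();print(M.round(3))
print("bottle",plane(T,276,118,.12),"roll",plane(T,269,244,.03),"mug",plane(T,221,239,.08))
E
```

```text
t 0.2 pos [0.1605 0.6038 0.2157] jaw 1.311 xaxis [-0.    -0.001 -1.   ] F [ 0.5  0.1 -0.6] w 1.0 q [-1.33  0.33 -0.06  1.46  0.02  1.35 -0.09]
tool shift [-0.1138 -0.5531 -0.4985] dist 0.7533
turn about tool x 0.67
[[-0.    -0.966  0.257]
 [-0.001  0.257  0.966]
 [-1.    -0.    -0.001]]
bottle [0.66045832 0.07868817 0.12      ] roll [0.40577411 0.00986715 0.03      ] mug [0.37764702 0.10403644 0.08      ]
```

>>> play_rows:
  increments: "-0.02 0 0 0.11; -0.02 0 0 0.11; -0.02 0 0 0.11; -0.02 0 0 0.11; -0.02 0 0 0.11; -0.02 0 0 0.11; 0 0 0 0"
  hand: -1
  squeeze: 40

```text
clock: 0.9
position: [0.1603, 0.6027, 0.3375]
ee_rot: [-0.219, 0.674, 0.215, 0.672]
ft_force: [0.0, -0.2, -0.1]
grip_width: 0.998
```

Run:
```python
from h import *
delta([.565,-.018,.33],.641)
```

```text
t 0.9 pos [0.1603 0.6027 0.3375] jaw 0.625 xaxis [-0.001 -0.006 -1.   ] F [ 0.  -0.2 -0.1] w 0.998 q [-1.41  0.3   0.03  1.25 -0.01  1.6  -0.75]
tool shift [ 0.0108 -0.7401 -0.0347] dist 0.741
turn about tool x -0.016
```

>>> play_rows:
  increments: "0.0005 -0.015 -0.001 0; 0.0005 -0.03 -0.0017 0; 0.0005 -0.035 -0.0017 0; 0.0005 -0.035 -0.0017 0; 0.0005 -0.035 -0.0017 0; 0.0005 -0.035 -0.0017 0; 0.0005 -0.035 -0.0017 0; 0.0005 -0.035 -0.0017 0; 0.0005 -0.035 -0.0017 0; 0.0005 -0.035 -0.0017 0; 0.0005 -0.035 -0.0017 0; 0.0005 -0.035 -0.0017 0; 0.0005 -0.035 -0.0017 0; 0.0005 -0.035 -0.0017 0; 0.0005 -0.035 -0.0017 0; 0.0005 -0.035 -0.0017 0; 0.0005 -0.035 -0.0017 0; 0.0005 -0.035 -0.0017 0; 0.0005 -0.035 -0.0017 0; 0 -0.02 0 0"

```text
clock: 2.9
position: [0.5365, 0.0087, 0.3076]
ee_rot: [-0.235, 0.678, 0.226, 0.659]
ft_force: [-0.7, 0.9, -0.4]
grip_width: 1.0
```

Run:
```python
from h import *
delta([.565,-.018,.32],.641)
d=save()
crop(d["side"]["img"],200,100,200,160,4,"pics/s2.png")
crop(d["top"]["img"],240,60,200,160,4,"pics/t2.png")
```

```text
t 2.9 pos [0.5365 0.0087 0.3076] jaw 0.664 xaxis [-0.022 -0.021 -1.   ] F [-0.7  0.9 -0.4] w 1.0 q [-0.71  0.12  0.67  1.56 -0.06  1.51  0.62]
tool shift [-0.0124 -0.0386  0.0057] dist 0.0409
turn about tool x 0.023
```

View pics/s2.png

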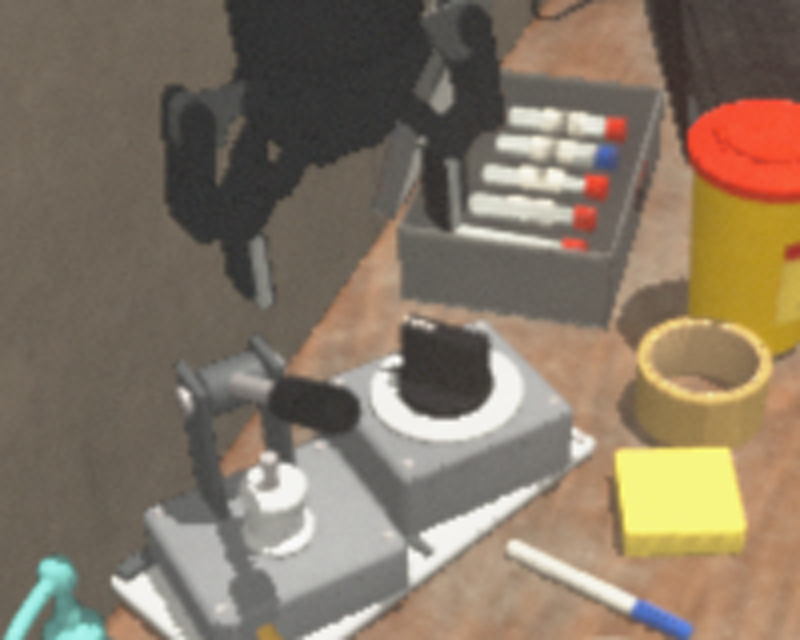

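View pics/t2.png

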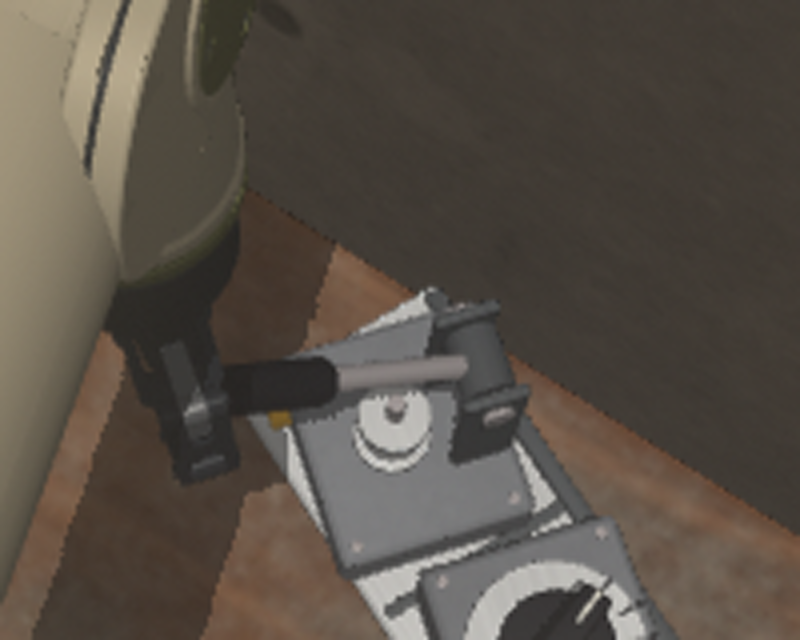

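>>> play_rows:
  increments: "0 -0.015 0.003 0.01; 0 -0.015 0.003 0.01; 0 -0.008 0 0; 0 0 0 0"

```text
clock: 3.4
position: [0.5613, -0.019, 0.3038]
ee_rot: [-0.228, 0.682, 0.221, 0.659]
ft_force: [-0.3, -0.0, 0.3]
grip_width: 1.003
```

Run:
```python
from h import *
delta([.566,-.019,.211],.641)
```

```text
t 3.4 pos [ 0.5613 -0.019   0.3038] jaw 0.646 xaxis [-0.028 -0.019 -0.999] F [-0.3 -0.   0.3] w 1.003 q [-0.65  0.2   0.7   1.5  -0.11  1.52  0.7 ]
tool shift [ 0.0926 -0.003   0.0068] dist 0.0929
turn about tool x 0.005
```

>>> play_rows:
  increments: "0.015 -0.0005 0.0015 0; 0.015 -0.0005 0.0015 0; 0.015 -0.0005 0.0012 0; 0.015 -0.0005 0.0012 0; 0.015 -0.0005 0.001 0; 0.01 0 0 0; 0 0 0 0"

```text
clock: 4.1
position: [0.5613, -0.0141, 0.2123]
ee_rot: [-0.229, 0.682, 0.226, 0.657]
ft_force: [-0.1, 0.2, -0.3]
grip_width: 0.996
```

Run:
```python
from h import *
delta([.566,-.019,.211],.641)
d=save()
crop(d["side"]["img"],200,100,200,160,4,"pics/s3.png")
crop(d["top"]["img"],240,60,200,160,4,"pics/t3.png")
```

```text
t 4.1 pos [ 0.5613 -0.0141  0.2123] jaw 0.655 xaxis [-0.031 -0.015 -0.999] F [-0.1  0.2 -0.3] w 0.996 q [-0.64  0.25  0.68  1.64 -0.14  1.34  0.72]
tool shift [ 0.0012 -0.0067  0.0007] dist 0.0069
turn about tool x 0.014
```

View pics/s3.png

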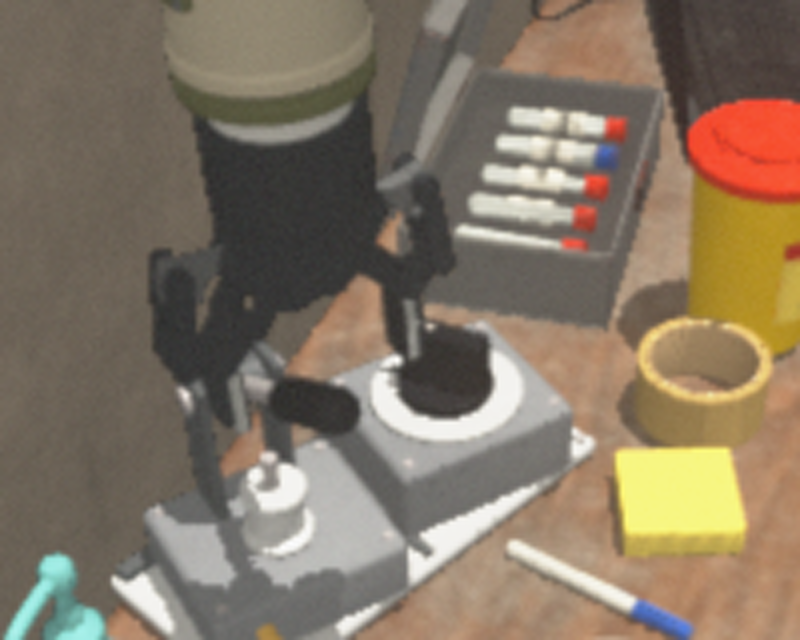

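View pics/t3.png

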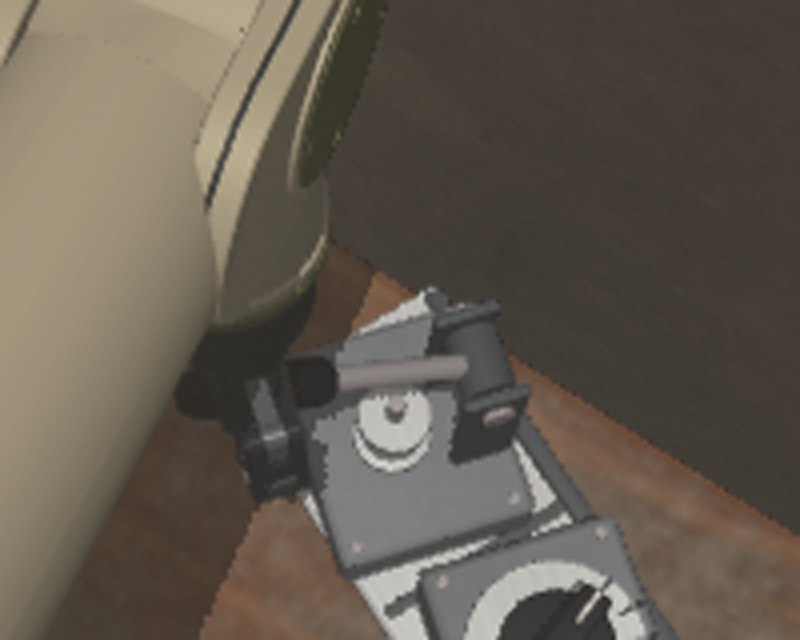

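>>> play_rows:
  increments: "0.001 -0.005 0.0005 0.01; 0 -0.002 0 0; 0 0 0 0"

```text
clock: 4.5
position: [0.5682, -0.02, 0.2147]
ee_rot: [-0.225, 0.681, 0.222, 0.66]
ft_force: [-0.2, 0.2, 0.3]
grip_width: 1.0
```

>>> play_rows:
  increments: "0 0 0 0; 0 0 0 0; 0 0 0 0; 0 0 0 0; 0 0 0 0; 0 0 0 0; 0 0 0 0"
  hand: 1
  squeeze: 40

```text
clock: 5.2
position: [0.5683, -0.0204, 0.2156]
ee_rot: [-0.225, 0.681, 0.222, 0.661]
ft_force: [-0.9, -0.3, 1.5]
grip_width: 0.232
```

Run:
```python
from h import *
delta([.566,-.019,.211],.641)
d=save()
crop(d["side"]["img"],200,100,200,160,4,"pics/s4.png")
```

```text
t 5.2 pos [ 0.5683 -0.0204  0.2156] jaw 0.643 xaxis [-0.026 -0.014 -1.   ] F [-0.9 -0.3  1.5] w 0.232 q [-0.63  0.26  0.69  1.62 -0.15  1.34  0.73]
tool shift [ 0.0046  0.0025 -0.0008] dist 0.0053
turn about tool x 0.002
```

View pics/s4.png

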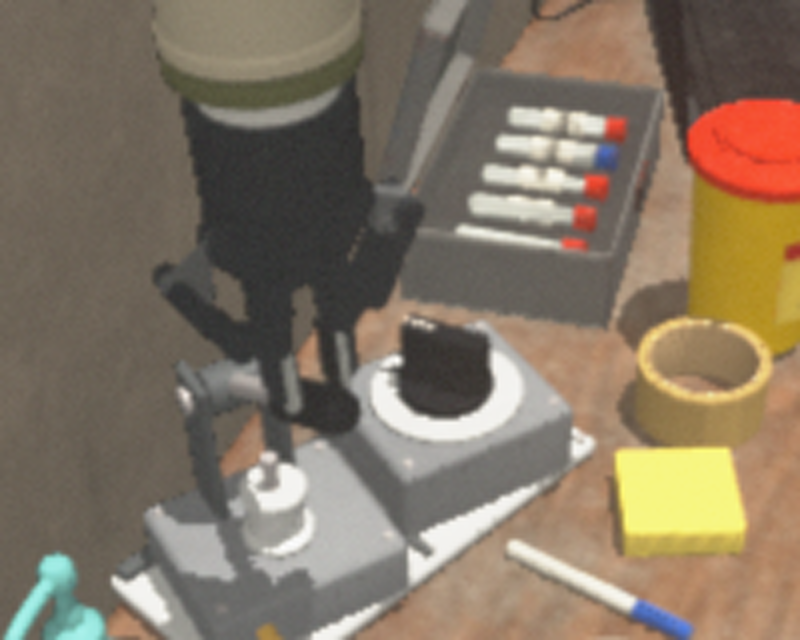

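>>> play_rows:
  increments: "0 0 0 0; 0 0 0 0; 0 0 0 0; 0.005 0.001 0 0; 0.004 0.001 0 0; 0 0 0 0"
  hand: -0.2

```text
clock: 5.9
position: [0.5668, -0.0184, 0.2054]
ee_rot: [-0.225, 0.681, 0.222, 0.661]
ft_force: [0.5, 0.0, 0.8]
grip_width: 0.601
```

>>> play_rows:
  increments: "0 0 0 0; 0 0 0 0; 0 0 0 0; 0 0 0 0; 0 0 0 0; 0 0 0 0"
  hand: 1
  squeeze: 40

```text
clock: 6.5
position: [0.5665, -0.0185, 0.2054]
ee_rot: [-0.225, 0.681, 0.222, 0.66]
ft_force: [-0.8, 0.8, 0.3]
grip_width: 0.272
```

Run:
```python
from h import *
delta([.566,-.019,.207],.641)
d=save()
crop(d["side"]["img"],230,160,100,80,8,"pics/s5.png")
```

```text
t 6.5 pos [ 0.5665 -0.0185  0.2054] jaw 0.644 xaxis [-0.026 -0.014 -1.   ] F [-0.8  0.8  0.3] w 0.272 q [-0.63  0.26  0.69  1.64 -0.15  1.32  0.73]
tool shift [-0.0015 -0.0001 -0.0008] dist 0.0017
turn about tool x 0.003
```

View pics/s5.png

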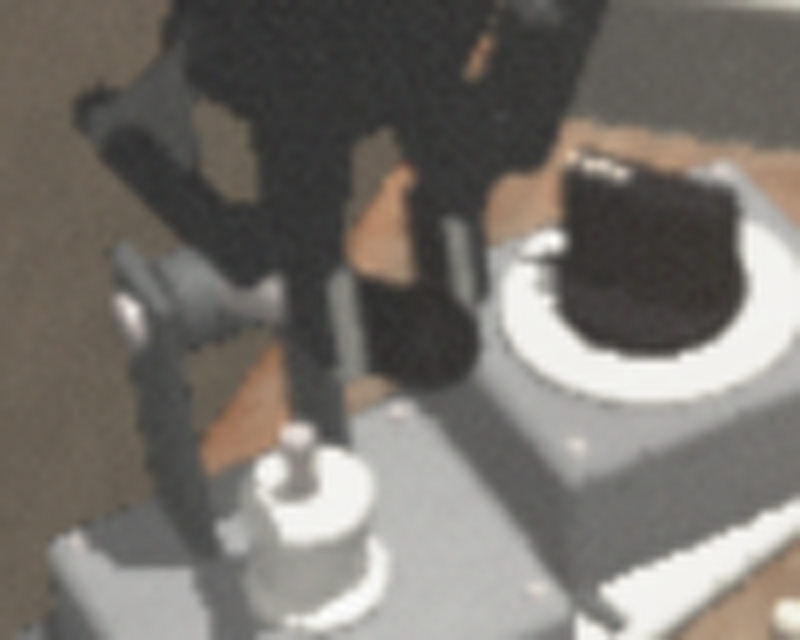

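>>> play_rows:
  increments: "0.0062 0.0036 0.0002 0; 0.0064 0.0033 0.0002 0; 0.0065 0.003 0.0002 0; 0.0067 0.0026 0.0002 0; 0.0068 0.0023 0.0002 0; 0.0069 0.002 0.0002 0; 0.007 0.0016 0.0002 0; 0.007 0.0013 0.0002 0"
  squeeze: 60

```text
clock: 7.4
position: [0.5558, -0.0037, 0.1641]
ee_rot: [-0.224, 0.679, 0.222, 0.663]
ft_force: [-10.5, 1.2, 17.4]
grip_width: 0.265
```

```bash
cat >> h.py <<'E'
def lev():
    o=get_obs(); M=Ro.from_quat(o["ee_rot"]).as_matrix(); g=o["position"]-.011*M[:,0]
    H=np.array([.6396,-.117,.148]); u=np.array([-np.cos(-.93),-np.sin(-.93)])
    r=(g-H)[:2]@u; lat=(g-H)[:2]@np.array([.8,.6]); z=g[2]-.148
    print("r",np.hypot(r,z).round(4),"th",np.arctan2(z,r).round(3),"lever",(.55-np.arctan2(z,r)).round(3),"lat",lat.round(4))
E
python3 - <<'E'
from h import *
lev();delta([0,0,0],.641)
E
```

```text
r 0.1435 th 0.19 lever 0.36 lat 0.0012
t 7.4 pos [ 0.5558 -0.0037  0.1641] jaw 0.642 xaxis [-0.02  -0.009 -1.   ] F [-10.5   1.2  17.4] w 0.265 q [-0.65  0.26  0.67  1.73 -0.16  1.23  0.7 ]
tool shift [ 0.175   0.3351 -0.4393] dist 0.5796
turn about tool x 0.001
```

>>> play_rows:
  increments: "0.0072 0.0012 -0.0004 0; 0.0072 0.001 -0.0004 0; 0.0072 0.0005 -0.0003 0; 0.0072 0 -0.0003 0; 0.0072 -0.0003 -0.0003 0; 0.0072 -0.0006 -0.0002 0; 0.0072 -0.001 -0.0002 0; 0.0072 -0.0013 0 0"

```text
clock: 8.2
position: [0.5525, 0.0011, 0.1162]
ee_rot: [-0.221, 0.677, 0.228, 0.664]
ft_force: [-12.4, 3.9, 17.2]
grip_width: 0.264
```

Run:
```python
from h import *
lev();delta([0,0,0],.641)
```

```text
r 0.1481 th -0.141 lever 0.691 lat 0.0013
t 8.2 pos [0.5525 0.0011 0.1162] jaw 0.647 xaxis [-0.02   0.005 -1.   ] F [-12.4   3.9  17.2] w 0.264 q [-0.63  0.31  0.65  1.79 -0.21  1.13  0.74]
tool shift [ 0.1274  0.33   -0.44  ] dist 0.5645
turn about tool x 0.006
```

Estimate 0.69; push further to the stop.

>>> play_rows:
  increments: "0.008 -0.002 -0.0003 0; 0.008 -0.002 -0.0003 0; 0.008 -0.002 -0.0003 0; 0.008 -0.0015 0 0; 0.006 -0.001 0 0"

```text
clock: 8.7
position: [0.5551, -0.0019, 0.0849]
ee_rot: [-0.217, 0.677, 0.233, 0.664]
ft_force: [-29.4, 1.8, 68.7]
grip_width: 0.26
```

Run:
```python
from h import *
lev();delta([0,0,0],.641)
d=save()
crop(d["side"]["img"],210,140,120,100,6,"pics/s6.png")
```

```text
r 0.1517 th -0.35 lever 0.9 lat 0.0015
t 8.7 pos [ 0.5551 -0.0019  0.0849] jaw 0.648 xaxis [-0.024  0.015 -1.   ] F [-29.4   1.8  68.7] w 0.26 q [-0.6   0.35  0.64  1.81 -0.25  1.08  0.78]
tool shift [ 0.0981  0.3341 -0.4406] dist 0.5615
turn about tool x 0.007
```

View pics/s6.png

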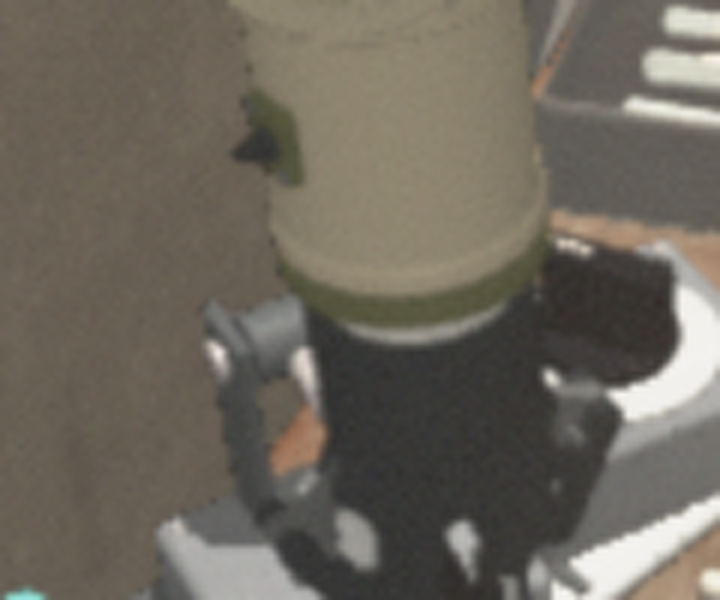

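>>> play_rows:
  increments: "-0.003 0 0 0; 0 0 0 0; 0 0 0 0"

```text
clock: 9.1
position: [0.5539, -0.0007, 0.092]
ee_rot: [-0.215, 0.677, 0.235, 0.664]
ft_force: [-6.1, 0.1, 11.0]
grip_width: 0.268
```

Run:
```python
from h import *
lev();delta([0,0,0],.641)
```

```text
r 0.151 th -0.303 lever 0.853 lat 0.0013
t 9.1 pos [ 0.5539 -0.0007  0.092 ] jaw 0.647 xaxis [-0.026  0.02  -0.999] F [-6.1  0.1 11. ] w 0.268 q [-0.6   0.34  0.64  1.8  -0.25  1.1   0.78]
tool shift [ 0.1064  0.3313 -0.4406] dist 0.5615
turn about tool x 0.006
```

>>> play_rows:
  increments: "-0.005 0.0014 0 0; -0.007 0.0014 0 0; -0.007 0.001 0 0; -0.007 0.0006 0 0; -0.007 0.0002 0 0; -0.007 -0.0001 0 0; -0.007 -0.0004 0 0; -0.007 -0.0007 0 0; -0.007 -0.001 0 0"

```text
clock: 10.0
position: [0.5573, -0.0053, 0.1597]
ee_rot: [-0.215, 0.675, 0.23, 0.667]
ft_force: [5.1, -5.3, 0.7]
grip_width: 0.262
```

Run:
```python
from h import *
lev();delta([.567,-.019,.2],.641)
```

```text
r 0.1403 th 0.163 lever 0.387 lat 0.0012
t 10.0 pos [ 0.5573 -0.0053  0.1597] jaw 0.64 xaxis [-0.017  0.017 -1.   ] F [ 5.1 -5.3  0.7] w 0.262 q [-0.63  0.27  0.67  1.73 -0.19  1.22  0.73]
tool shift [-0.0406 -0.0158 -0.0006] dist 0.0436
turn about tool x -0.001
```

>>> play_rows:
  increments: "-0.006 -0.0015 0 0; -0.006 -0.0018 0 0; -0.006 -0.002 0 0; -0.006 -0.0024 0 0; -0.005 -0.0026 0 0; -0.004 -0.0022 0 0; 0 0 0 0"

```text
clock: 10.7
position: [0.5677, -0.0192, 0.1953]
ee_rot: [-0.216, 0.674, 0.228, 0.669]
ft_force: [1.3, -3.3, 2.1]
grip_width: 0.267
```

Run:
```python
from h import *
lev();delta([.567,-.019,.205],.641)
d=save()
crop(d["side"]["img"],230,160,100,80,8,"pics/s7.png")
```

```text
r 0.1344 th 0.449 lever 0.101 lat 0.0012
t 10.7 pos [ 0.5677 -0.0192  0.1953] jaw 0.638 xaxis [-0.013  0.013 -1.   ] F [ 1.3 -3.3  2.1] w 0.267 q [-0.61  0.26  0.68  1.67 -0.18  1.29  0.75]
tool shift [-0.0097  0.0008 -0.0005] dist 0.0097
turn about tool x -0.003
```

View pics/s7.png

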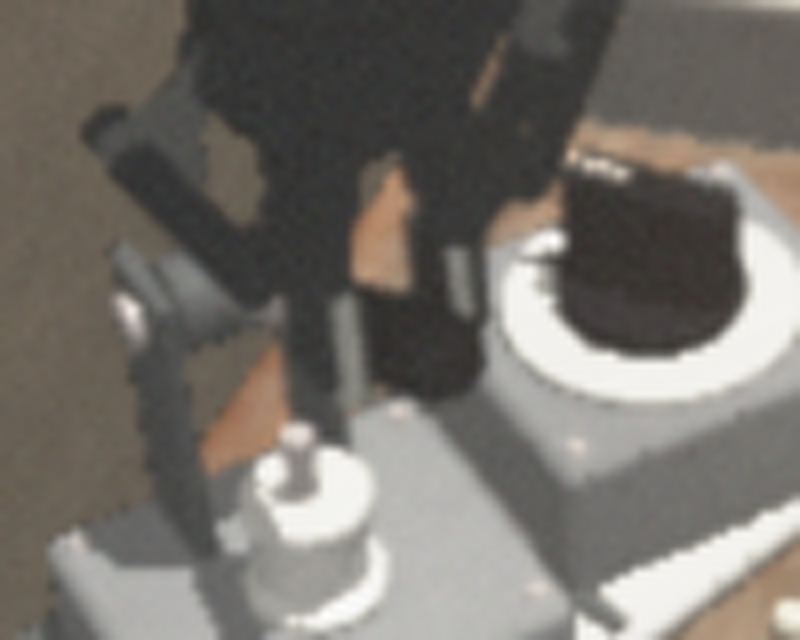

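>>> play_rows:
  increments: "-0.004 -0.001 0 0; -0.004 -0.001 0 0; -0.003 -0.001 0 0; 0 0 0 0"

```text
clock: 11.2
position: [0.5683, -0.0202, 0.1972]
ee_rot: [-0.218, 0.676, 0.228, 0.666]
ft_force: [-0.8, -1.5, 6.8]
grip_width: 0.267
```

Run:
```python
from h import *
lev();delta([.567,-.019,.205],.641)
d=save()
crop(d["side"]["img"],230,160,100,80,8,"pics/s8.png")
```

```text
r 0.1343 th 0.465 lever 0.085 lat 0.0011
t 11.2 pos [ 0.5683 -0.0202  0.1972] jaw 0.641 xaxis [-0.018  0.009 -1.   ] F [-0.8 -1.5  6.8] w 0.267 q [-0.61  0.27  0.68  1.66 -0.18  1.3   0.75]
tool shift [-0.0078  0.0019 -0.0004] dist 0.008
turn about tool x -0.0
```

View pics/s8.png

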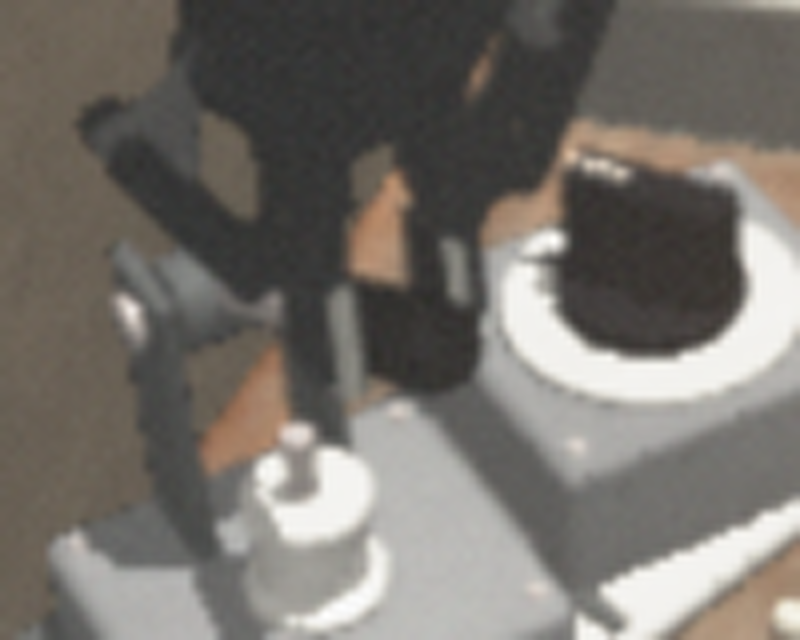

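>>> play_rows:
  increments: "-0.005 -0.001 0 0; -0.005 -0.001 0 0; -0.005 -0.001 0 0"

```text
clock: 11.6
position: [0.5682, -0.0209, 0.1992]
ee_rot: [-0.219, 0.679, 0.228, 0.662]
ft_force: [21.2, -3.0, -45.3]
grip_width: 0.263
```

Run:
```python
from h import *
lev();delta([.567,-.019,.205],.641)
```

```text
r 0.1347 th 0.48 lever 0.07 lat 0.0007
t 11.6 pos [ 0.5682 -0.0209  0.1992] jaw 0.643 xaxis [-0.027  0.004 -1.   ] F [ 21.2  -3.  -45.3] w 0.263 q [-0.61  0.27  0.68  1.65 -0.18  1.31  0.75]
tool shift [-0.0058  0.0023  0.0001] dist 0.0063
turn about tool x 0.002
```

>>> play_rows:
  increments: "-0.002 0 0 0; -0.001 0 0 0; -0.001 0 0 0"

```text
clock: 11.9
position: [0.5682, -0.0207, 0.1984]
ee_rot: [-0.22, 0.68, 0.227, 0.661]
ft_force: [6.1, -3.9, -8.8]
grip_width: 0.267
```

>>> play_rows:
  increments: "0 0 0 0; 0 0 0 0; 0 0 0 0; 0 0 0 0; 0 0 0 0; 0 0 0 0; -0.01 0 0 0; -0.02 0 0 0; -0.025 0 0 0; -0.025 0 0 0; -0.025 0 0 0; -0.01 0 0 0"
  hand: -1

```text
clock: 13.1
position: [0.5698, -0.0188, 0.3197]
ee_rot: [-0.22, 0.681, 0.229, 0.66]
ft_force: [0.3, 0.0, 0.7]
grip_width: 1.001
```

Run:
```python
from h import *
delta([.521,-.205,.30],1.24)
d=save()
crop(d["side"]["img"],220,165,140,115,5,"pics/s9.png")
```

```text
t 13.1 pos [ 0.5698 -0.0188  0.3197] jaw 0.646 xaxis [-0.033  0.003 -0.999] F [0.3 0.  0.7] w 1.001 q [-0.62  0.23  0.7   1.44 -0.15  1.56  0.72]
tool shift [ 0.0207 -0.1198 -0.1506] dist 0.1935
turn about tool x -0.594
```

View pics/s9.png

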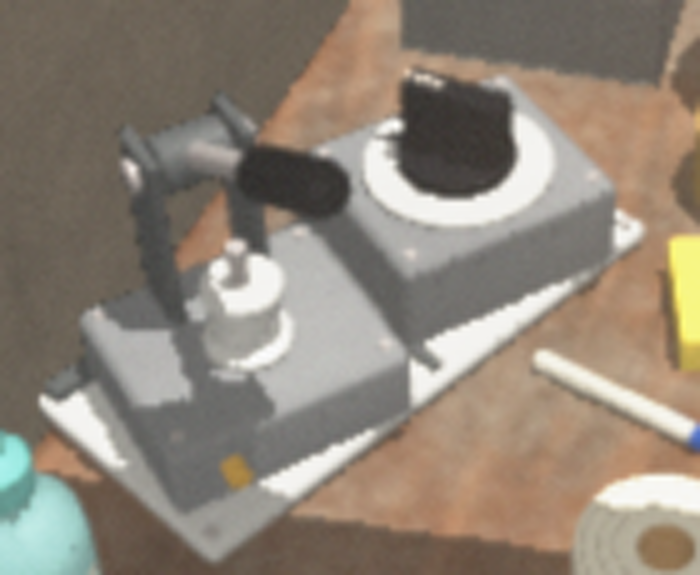

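>>> play_rows:
  increments: "0.001 -0.01 -0.0125 0; 0.0015 -0.015 -0.019 0; 0.0015 -0.016 -0.02 0; 0.0015 -0.016 -0.02 0; 0.0015 -0.016 -0.02 0; 0.0015 -0.016 -0.02 0; 0.0015 -0.015 -0.019 0; 0.001 -0.01 -0.0125 0; 0 -0.004 -0.005 -0.06; 0 0 0 -0.12; 0 0 0 -0.12; 0 0 0 -0.12; 0 0 0 -0.12; 0 0 0 -0.05; 0 0 0 0"

```text
clock: 14.7
position: [0.5011, -0.2246, 0.287]
ee_rot: [-0.397, 0.592, 0.427, 0.557]
ft_force: [-0.5, -0.6, -0.1]
grip_width: 1.0
```

Run:
```python
from h import *
delta([.521,-.205,.20],1.24)
```

```text
t 14.7 pos [ 0.5011 -0.2246  0.287 ] jaw 1.246 xaxis [-0.064  0.005 -0.998] F [-0.5 -0.6 -0.1] w 1.0 q [-0.3   0.21  0.74  1.53 -0.12  1.52  1.69]
tool shift [ 0.0857 -0.018   0.0264] dist 0.0914
turn about tool x 0.006
```

>>> play_rows:
  increments: "0.005 -0.007 0.01 0; 0.012 -0.007 0.01 0; 0.016 -0.004 0.006 0; 0.016 0 0 0; 0.016 0 0 0; 0.012 0 0 0; 0 0 0 0"

```text
clock: 15.4
position: [0.523, -0.2008, 0.1973]
ee_rot: [-0.394, 0.595, 0.427, 0.556]
ft_force: [0.9, -0.0, -0.0]
grip_width: 1.006
```

Run:
```python
from h import *
delta([.5205,-.205,.102],1.24)
d=save()
crop(d["side"]["img"],230,100,140,115,5,"pics/s10.png")
crop(d["top"]["img"],300,140,140,115,5,"pics/t10.png")
```

```text
t 15.4 pos [ 0.523  -0.2008  0.1973] jaw 1.24 xaxis [-0.071  0.006 -0.997] F [ 0.9 -0.  -0. ] w 1.006 q [-0.31  0.3   0.71  1.63 -0.17  1.35  1.67]
tool shift [ 0.0952 -0.0056 -0.0031] dist 0.0954
turn about tool x -0.0
```

View pics/s10.png

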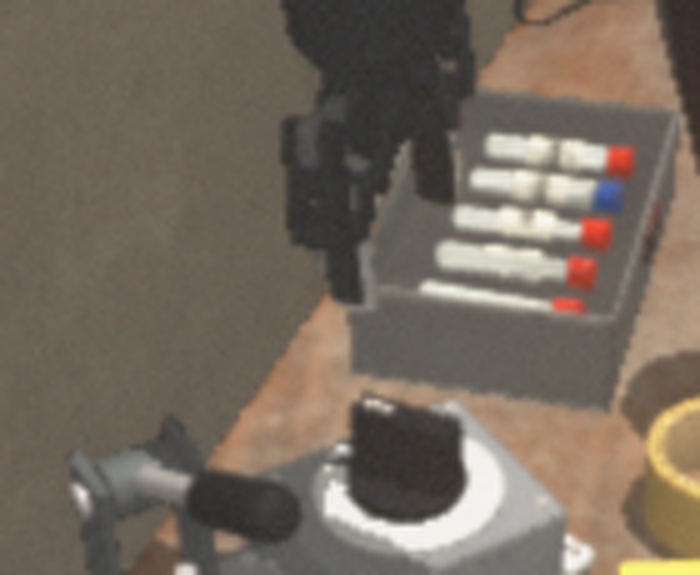

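View pics/t10.png

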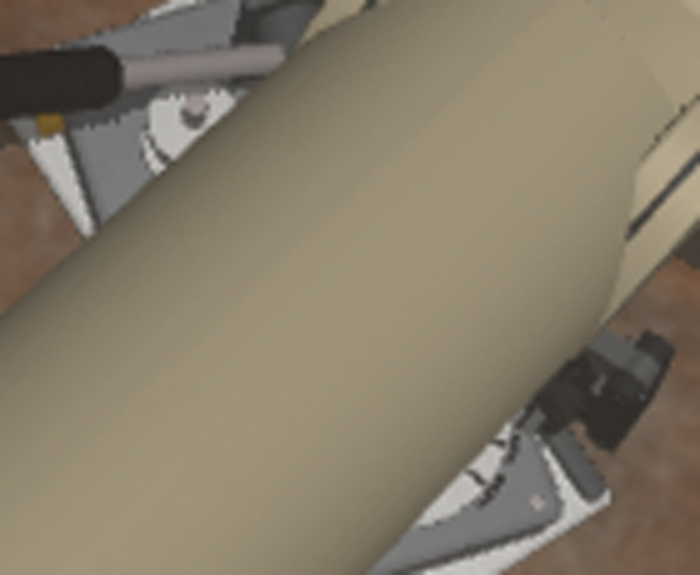

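>>> play_rows:
  increments: "0.012 -0.001 -0.0005 0; 0.015 -0.001 -0.0005 0; 0.015 -0.001 -0.0005 0; 0.012 -0.001 -0.0005 0; 0 0 0 0"

```text
clock: 16.0
position: [0.5243, -0.205, 0.1421]
ee_rot: [-0.395, 0.593, 0.425, 0.558]
ft_force: [0.3, -0.5, 0.1]
grip_width: 1.005
```

Run:
```python
from h import *
delta([.5205,-.205,.102],1.24)
d=save()
crop(d["side"]["img"],250,130,100,80,8,"pics/s11.png")
```

```text
t 16.0 pos [ 0.5243 -0.205   0.1421] jaw 1.239 xaxis [-0.065  0.005 -0.998] F [ 0.3 -0.5  0.1] w 1.005 q [-0.28  0.35  0.7   1.7  -0.21  1.24  1.7 ]
tool shift [ 0.0402  0.001  -0.0006] dist 0.0402
turn about tool x -0.001
```

View pics/s11.png

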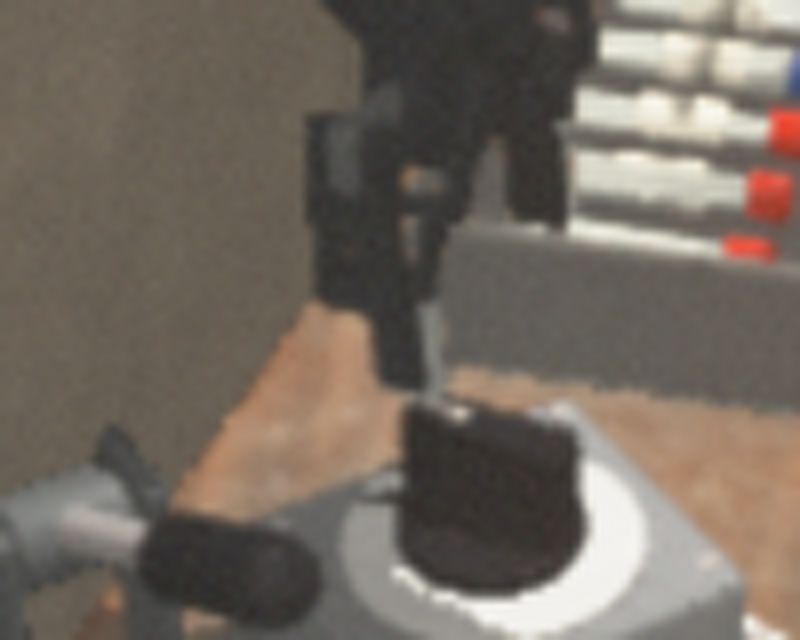

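Run:
```python
from h import *
import pickle
S=pickle.load(open("cams.pkl","rb"))["side"]
o=get_obs();M=Ro.from_quat(o["ee_rot"]).as_matrix();p=o["position"]
for s in(1,-1):
  for dx in(-.005,.008):
    for dy in(-.011,.011):
        X=p+M@np.array([dx,dy,s*.0425]);u,v=proj(S,X);print(s,dx,dy,round((u-250)*8),round((v-130)*8))
print("dial top", [(round((u-250)*8),round((v-130)*8)) for u,v in [proj(S,[.521,-.205,.124])]])
for a in (.029,-.029):
  for b in (.009,-.009):
    th=-.33;X=[.521+a*np.cos(th)-b*np.sin(th),-.205+a*np.sin(th)+b*np.cos(th),.124];u,v=proj(S,X);print("bar corner",a,b,round((u-250)*8),round((v-130)*8))
```

```text
1 -0.005 -0.011 389 434
1 -0.005 0.011 454 449
1 0.008 -0.011 393 467
1 0.008 0.011 458 482
-1 -0.005 -0.011 506 277
-1 -0.005 0.011 568 290
-1 0.008 -0.011 509 310
-1 0.008 0.011 571 323
dial top [(497, 423)]
bar corner 0.029 0.009 402 417
bar corner 0.029 -0.009 427 385
bar corner -0.029 0.009 569 463
bar corner -0.029 -0.009 592 430
```

>>> play_rows:
  increments: "0.012 0.0004 -0.0002 0; 0.014 0.0004 -0.0002 0; 0.012 0.0003 -0.0002 0; 0 0 0 0"

```text
clock: 16.5
position: [0.5218, -0.2054, 0.1037]
ee_rot: [-0.396, 0.592, 0.424, 0.559]
ft_force: [0.8, -0.3, -0.4]
grip_width: 0.999
```

Run:
```python
from h import *
import pickle
delta([.5205,-.205,.102],1.24)
d=save();S=d["side"]
crop(S["img"],250,130,100,80,8,"pics/s12.png")
# lever-grasp check (s5)
M=Ro.from_quat([-0.225,0.681,0.222,0.66]).as_matrix();p=np.array([.5665,-.0185,.2054])
for dx in(-.01,0,.008):
  for dy in (-.011,.011):
    u,v=proj(S,p+M@np.array([dx,dy,.0125]));print(dx,dy,round((u-230)*8),round((v-160)*8))
```

```text
t 16.5 pos [ 0.5218 -0.2054  0.1037] jaw 1.239 xaxis [-0.061  0.004 -0.998] F [ 0.8 -0.3 -0.4] w 0.999 q [-0.27  0.38  0.68  1.75 -0.24  1.16  1.72]
tool shift [ 0.0018  0.0013 -0.0001] dist 0.0022
turn about tool x -0.001
-0.01 -0.011 329 351
-0.01 0.011 368 401
0 -0.011 334 380
0 0.011 373 430
0.008 -0.011 337 402
0.008 0.011 376 452
```

View pics/s12.png

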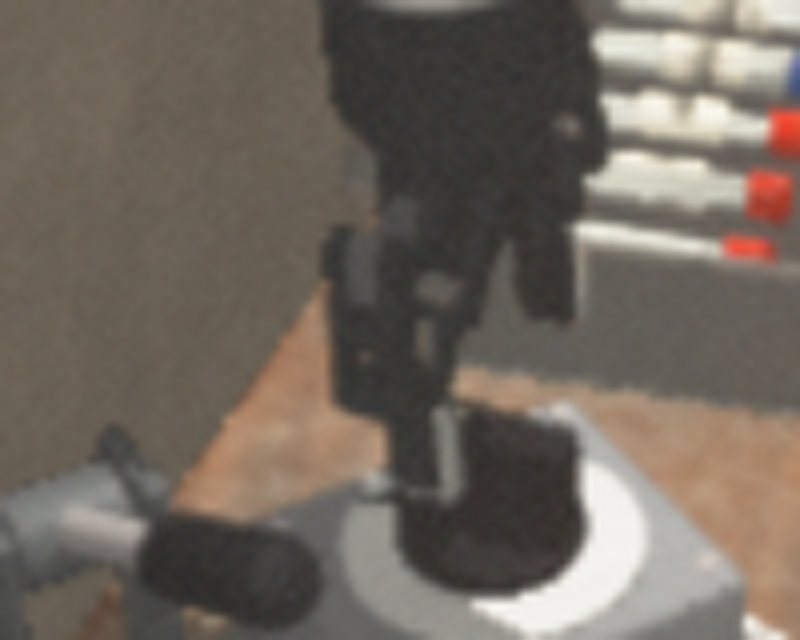

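>>> play_rows:
  increments: "0.01 0.0008 0 0; 0.012 0.0008 0 0; 0 0 0 0"

```text
clock: 16.9
position: [0.5204, -0.2052, 0.0825]
ee_rot: [-0.397, 0.591, 0.423, 0.56]
ft_force: [-0.5, 0.6, 0.5]
grip_width: 0.999
```

>>> play_rows:
  increments: "0 0 0 0; 0 0 0 0; 0 0 0 0; 0 0 0 0; 0 0 0 0; 0 0 0 0; 0 0 0 0; 0 0 0 0"
  hand: 1
  squeeze: 30

```text
clock: 17.7
position: [0.5211, -0.2043, 0.0831]
ee_rot: [-0.397, 0.591, 0.424, 0.56]
ft_force: [0.2, 0.1, -0.8]
grip_width: 0.204
```

Run:
```python
from h import *
delta([.5205,-.205,.082],1.24)
d=save();S=d["side"]
crop(S["img"],250,130,100,80,8,"pics/s13.png")
```

```text
t 17.7 pos [ 0.5211 -0.2043  0.0831] jaw 1.24 xaxis [-0.057  0.005 -0.998] F [ 0.2  0.1 -0.8] w 0.204 q [-0.26  0.4   0.67  1.77 -0.26  1.12  1.74]
tool shift [ 0.0011  0.0003 -0.0008] dist 0.0014
turn about tool x -0.0
```

View pics/s13.png

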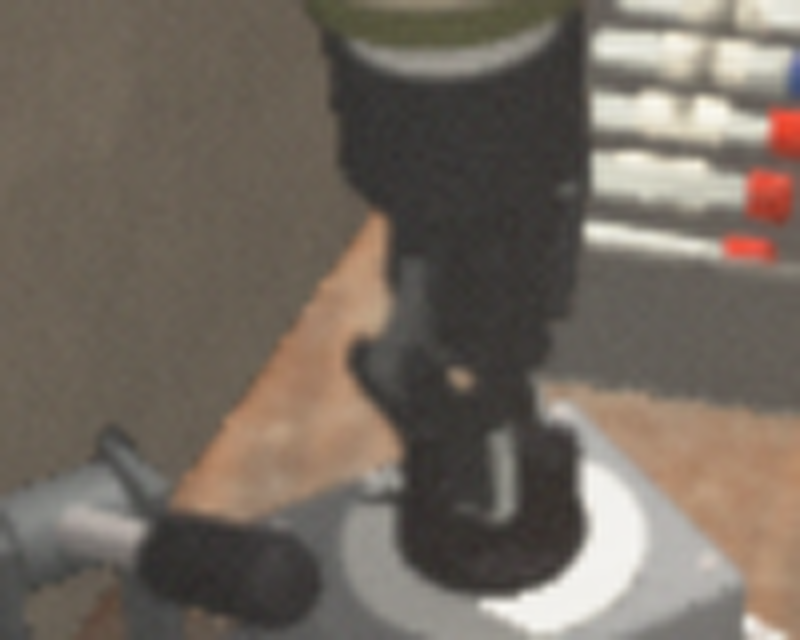

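>>> play_rows:
  increments: "0 0 0 0; 0 0 0 0; 0 0 0 0.06; 0 0 0 0.08; 0 0 0 0.08; 0 0 0 0.08; 0 0 0 0.08"
  squeeze: 60

```text
clock: 18.5
position: [0.5216, -0.2032, 0.0832]
ee_rot: [-0.28, 0.661, 0.301, 0.628]
ft_force: [-0.3, -0.3, -1.5]
grip_width: 0.196
```

Run:
```python
from h import *
delta([.5211,-.2043,.0831],.04); print(get_obs()["torque"])
```

```text
t 18.5 pos [ 0.5216 -0.2032  0.0832] jaw 0.848 xaxis [-0.055  0.007 -0.998] F [-0.3 -0.3 -1.5] w 0.196 q [-0.32  0.42  0.75  1.77 -0.3   1.13  1.38]
tool shift [ 0.0001 -0.0003 -0.0012] dist 0.0012
turn about tool x 0.808
[ 0.90099873 -0.51105052  0.15272693]
```

>>> play_rows:
  increments: "0 0 0 0.08; 0 0 -0.0003 0.08; 0 0 -0.0003 0.08; 0 0 -0.0003 0.08; 0 0 0 0.08; 0 0 0 0.08; 0 0 0 0.08; 0 0 0 0.08; 0 0 0 0.08; 0 0 0 0"

```text
clock: 19.5
position: [0.5237, -0.2025, 0.0832]
ee_rot: [-0.028, 0.722, 0.038, 0.69]
ft_force: [-1.7, -0.2, 0.3]
grip_width: 0.198
```

Run:
```python
from h import *
delta([.5211,-.2043,.0831],.04); print(get_obs()["torque"])
d=save();S=d["side"]
crop(S["img"],250,130,100,80,8,"pics/s14.png")
crop(d["top"]["img"],340,180,100,80,8,"pics/t14.png")
```

```text
t 19.5 pos [ 0.5237 -0.2025  0.0832] jaw 0.094 xaxis [-0.047  0.011 -0.999] F [-1.7 -0.2  0.3] w 0.198 q [-0.44  0.47  0.91  1.78 -0.4   1.14  0.7 ]
tool shift [ 0.0002 -0.0015 -0.0028] dist 0.0032
turn about tool x 0.054
[ 0.67134071 -0.543166    0.09135497]
```

View pics/s14.png

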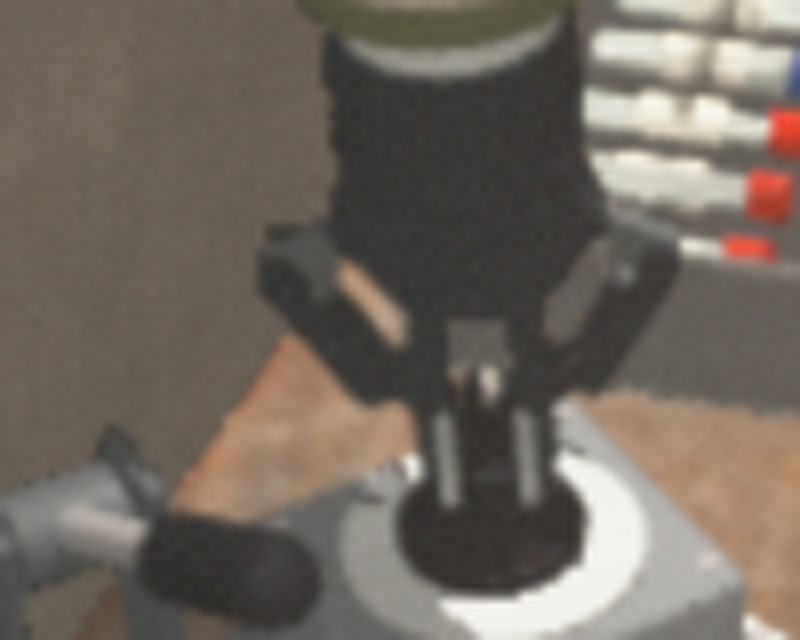

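View pics/t14.png

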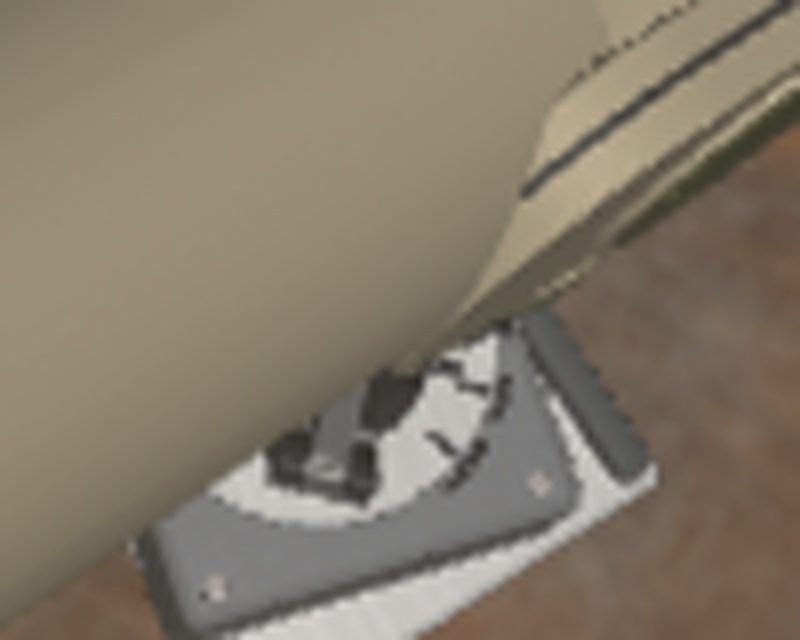

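>>> play_rows:
  increments: "0 0 0 0.045; 0 0 0 0.02; 0 0 0 0; 0 0 0 0"

```text
clock: 20.0
position: [0.5238, -0.2025, 0.0831]
ee_rot: [-0.009, 0.723, 0.018, 0.691]
ft_force: [-0.7, 0.1, -0.6]
grip_width: 0.201
```

Run:
```python
from h import *
delta([.5211,-.2043,.0831],.04); print(get_obs()["torque"],get_obs()["joint_velocities"].round(3))
```

```text
t 20.0 pos [ 0.5238 -0.2025  0.0831] jaw 0.038 xaxis [-0.046  0.011 -0.999] F [-0.7  0.1 -0.6] w 0.201 q [-0.44  0.48  0.92  1.78 -0.41  1.14  0.65]
tool shift [ 0.0001 -0.0017 -0.0028] dist 0.0033
turn about tool x -0.002
[ 0.49324268 -0.85449153  0.11817856] [ 0.002 -0.002 -0.004  0.     0.    -0.001  0.007]
```

Run:
```python
from h import *
for _ in range(8): d=save()
T=d["top"];S=d["side"]
big={}
for n,c,x,y in(("t",T,340,180),("s",S,250,130)):
    im=cv2.resize(c["img"][y:y+80,x:x+100],None,fx=8,fy=8,interpolation=cv2.INTER_CUBIC)
    for dial,col in((1.2,(0,255,0)),(1.0,(0,0,255))):
        th=-.33-dial;pts=[]
        for a,b in((.029,.009),(.029,-.009),(-.029,-.009),(-.029,.009)):
            u,v=proj(c,[.521+a*np.cos(th)-b*np.sin(th),-.205+a*np.sin(th)+b*np.cos(th),.124]);pts.append([(u-x)*8,(v-y)*8])
        cv2.polylines(im,[np.int32(pts)],True,col,1)
    cv2.imwrite(f"pics/{n}15.png",im)
delta([.5211,-.2043,.0831],.04)
crop(S["img"],190,130,180,150,4,"pics/s16.png")
```

```text
t 20.8 pos [ 0.5238 -0.2025  0.0832] jaw 0.036 xaxis [-0.046  0.011 -0.999] F [-1.8 -0.6 -1.5] w 0.202 q [-0.44  0.48  0.92  1.78 -0.41  1.14  0.65]
tool shift [ 0.0002 -0.0017 -0.0028] dist 0.0032
turn about tool x -0.004
```

View pics/t15.png

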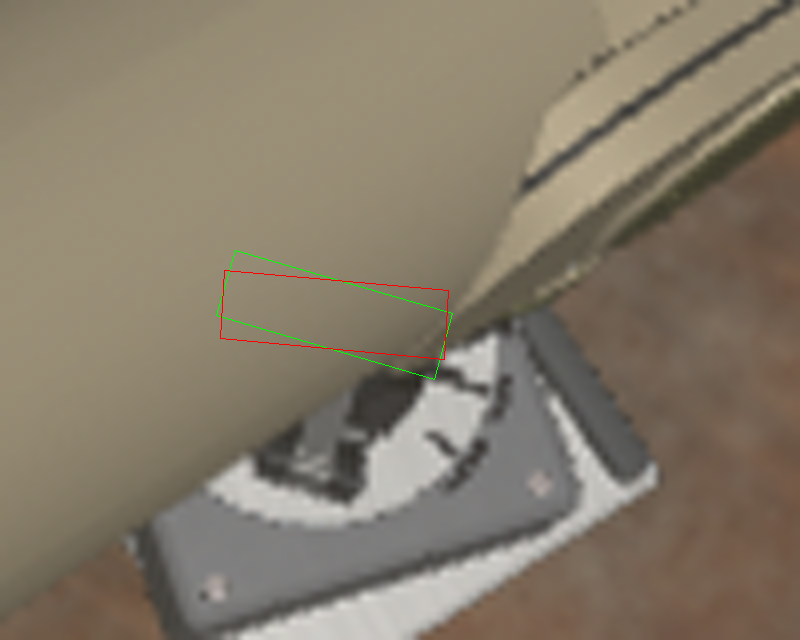

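View pics/s15.png

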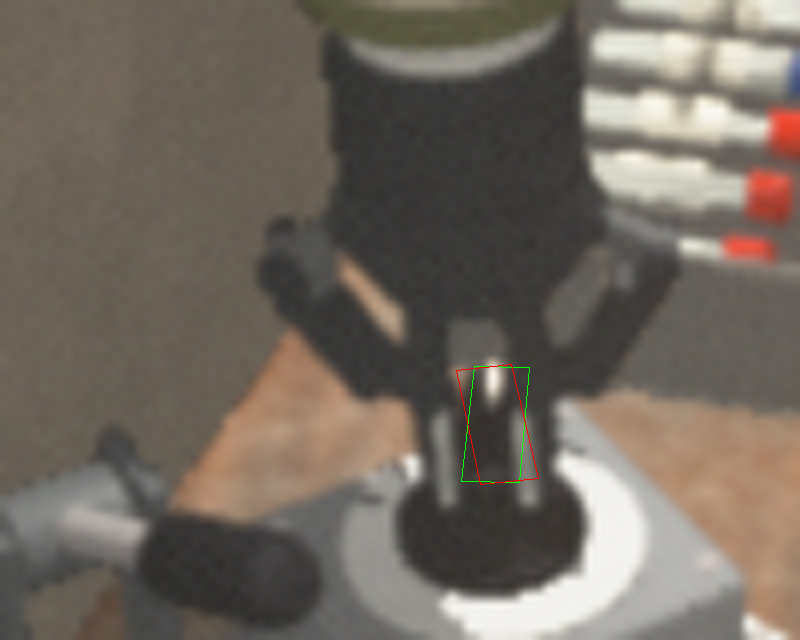

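View pics/s16.png

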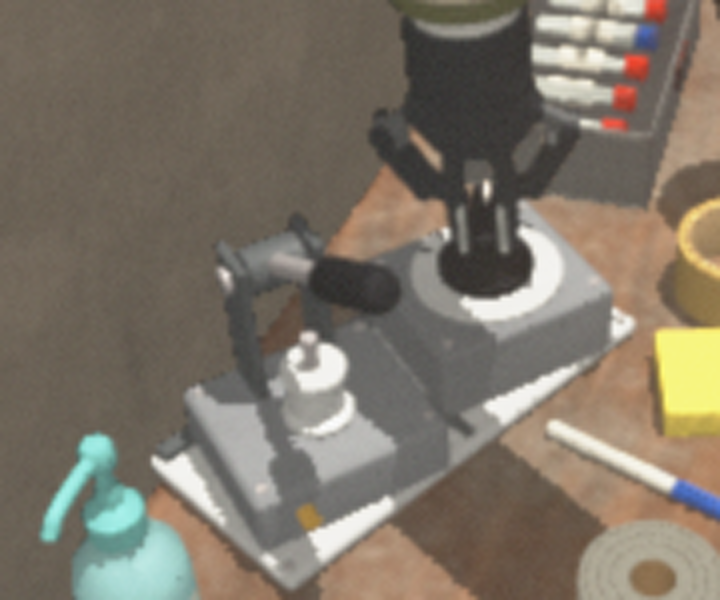

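Run:
```python
from h import *
import pickle
S=pickle.load(open("cams.pkl","rb"))["side"]
g=S["img"][170:186,305:320].min(2)
print(g)
for v in range(174,182):
    r=S["img"][v,306:318].min(2).astype(float)-90; r[r<0]=0
    if r.sum()>60:
        u=306+(r*np.arange(12)).sum()/r.sum(); p=plane(S,u,v,.124); q=p[:2]-[.521,-.205]; print(v,round(u,2),p.round(4),np.arctan2(q[1],q[0]).round(3),np.hypot(*q).round(4), "dial",(-.33-np.arctan2(q[1],q[0])).round(3))
```

```text
[[ 58  72  79  82  79  80  77  60  58  55  56  55  56  70  88]
 [ 56  76  84  85  88  87  84  75  58  56  57  57  57  69  83]
 [ 58  82  84  88  89  86  85  83  67  59  56  57  55  63  81]
 [ 58  79  85  88  86  86  89  88  69  56  56  58  56  58  67]
 [ 61  80  89  87  86  90 102  91  68  57  58  52  57  57  54]
 [ 55  81  96  98  91 105 168 125  77  64  55  57  57  57  53]
 [ 58  92 112  93  75 110 219 154  77  62  55  55  55  57  55]
 [ 58  75 100  76  63 110 225 160  77  57  60  57  58  57  54]
 [ 56  60  81  62  53 101 201 135  72  59  56  57  60  60  56]
 [ 53  59  65  54  47  80 140 101  58  58  56  59  58  58  69]
 [ 62  54  59  52  52  64  93  70  53  59  61  58  57  64 107]
 [ 91  70  58  47  50  51  65  51  54  88  83  64  61  69 119]
 [118  78  55  50  46  45  47  53  64 105 114  81  64  62 101]
 [124  83  52  48  46  48  52  48  61 116 125  88  61  60 102]
 [126  83  52  50  48  48  45  49  62 113 123  88  64  64 105]
 [121  86  53  52  47  49  47  51  58 106 124  95  69  62  82]]Traceback (most recent call last):
  File "<stdin>", line 7, in <module>
    return umr_minimum(a, axis, None, out, keepdims, initial, where)
numpy.exceptions.AxisError: axis 2 is out of bounds for array of dimension 2
```

Run:
```python
from h import *
import pickle
S=pickle.load(open("cams.pkl","rb"))["side"]
us=[];P=[]
for v in range(175,180):
    r=S["img"][v,309:314].min(1).astype(float)-75; r[r<0]=0
    u=309+(r*np.arange(5)).sum()/r.sum(); p=plane(S,u,v,.124);P.append(p[:2]); q=p[:2]-[.521,-.205]
    print(v,round(u,2),p.round(4),"dial",(-.33-np.arctan2(q[1],q[0])).round(3),np.hypot(*q).round(4))
w=np.polyfit([p[1] for p in P],[p[0] for p in P],1); print("line ang",np.arctan2(-1,-w[0]),"dial",-.33-np.arctan2(-1,-w[0]))
for dd in(1.0,1.1,1.2,1.3):
  th=-.33-dd; print(dd,[np.round(proj(S,[.521+r*np.cos(th),-.205+r*np.sin(th),.124]),2).tolist() for r in(.012,.029)])
```

```text
175 310.96 [ 0.5273 -0.2372  0.124 ] dial 1.049 0.0328
176 311.18 [ 0.5262 -0.233   0.124 ] dial 1.057 0.0285
177 311.2 [ 0.5257 -0.2289  0.124 ] dial 1.044 0.0243
178 311.16 [ 0.5254 -0.2247  0.124 ] dial 1.021 0.0202
179 311.22 [ 0.5248 -0.2206  0.124 ] dial 1.0 0.0161
line ang -1.4347150380716385 dial 1.1047150380716384
1.0 [[311.43, 179.98], [310.54, 175.94]]
1.1 [[311.9, 179.94], [311.66, 175.86]]
1.2 [[312.37, 179.94], [312.77, 175.85]]
1.3 [[312.83, 179.97], [313.88, 175.91]]
```

>>> play_rows:
  increments: "0 0 0 0.03; 0 0 0 0.015; 0 0 0 0; 0 0 0 0; 0 0 0 0; 0 0 0 0"

```text
clock: 21.4
position: [0.524, -0.2025, 0.0832]
ee_rot: [0.008, 0.723, -0.001, 0.691]
ft_force: [-1.0, -0.3, -1.1]
grip_width: 0.199
```

Run:
```python
from h import *
acc=0
for _ in range(8):
    S=cam("side"); acc=acc+S["img"].astype(float)/8
delta([.5211,-.2043,.0831],.04);print(get_obs()["torque"])
P=[]
for v in range(176,180):
    r=acc[v,309:315].min(1)-75; r[r<0]=0
    u=309+(r*np.arange(6)).sum()/r.sum(); p=plane(S,u,v,.124);P.append(p[:2]); print(v,round(u,2),p.round(4))
w=np.polyfit([p[1] for p in P],[p[0] for p in P],1); print("dial",-.33-np.arctan2(-1,-w[0]))
cv2.imwrite("pics/s17.png",cv2.resize(acc[120:220,240:340].astype(np.uint8),None,fx=6,fy=6,interpolation=cv2.INTER_CUBIC))
```

```text
t 21.8 pos [ 0.524  -0.2025  0.0832] jaw -0.013 xaxis [-0.046  0.011 -0.999] F [-2.7  0.6 -1.6] w 0.195 q [-0.45  0.48  0.93  1.78 -0.41  1.14  0.61]
tool shift [ 0.0002 -0.0019 -0.0028] dist 0.0034
turn about tool x -0.053
[ 0.4967669  -0.93947459  0.2543145 ]
176 311.58 [ 0.5252 -0.2331  0.124 ]
177 311.42 [ 0.5252 -0.2289  0.124 ]
178 311.28 [ 0.5251 -0.2247  0.124 ]
179 311.29 [ 0.5246 -0.2206  0.124 ]
dial 1.1981130048097235
```

View pics/s17.png

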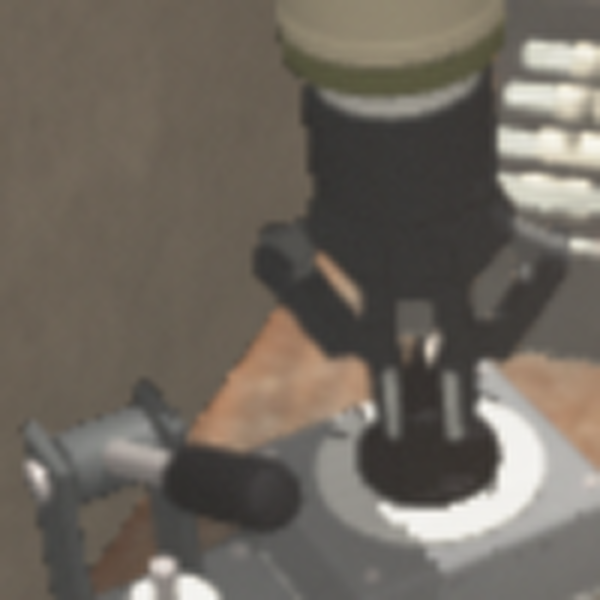

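Run:
```python
from h import *
print(workorder.hand_in())
delta([.5211,-.2043,.0831],.04)
```

```text
the job is handed in; nothing more can be done
None
the job is handed in; nothing more can be done
```

I worked the lever, turned the dial to the third click, and handed the job in with the gripper still holding the dial. The hand-in gives no verdict, so I don't know whether it was judged a pass.

- **Lever down:** I pinched the handle and pulled it to its bottom stop. The stop showed as 69 N of force at the wrist. The grip slipped a few millimetres along the handle.
- **Lever up:** I eased it back at about 0.5 rad/s until it met the upper stop, then opened the fingers. The side picture showed it back at the same rest position as at the start.
- **Dial:** I pinched the bar with about 60 N and turned it clockwise. After a small correction it was still, with forces of about 3 N.
- **Dial angle:** My two checks disagree slightly. The white pointer line reads about 1.20 rad. The tool's turn reads about 1.25 rad, before allowing for any twist between the pads and the bar. Both are inside the allowed 1.08–1.32 rad.
- **Other things on the desk:** I commanded no contact with them and saw none move. I did not measure their positions at the end.
- **Fingertip position:** In the pictures the fingertips sat about 14 mm behind the TCP when gripping, where the text puts them 8 mm ahead of it. I went lower on both grasps to allow for this.

The job was handed in at about 21.8 s, against the 48 s limit.

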